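# Put the breakfast things away

### The job

Clear up after breakfast: stand both closed jars (dark jam, golden honey) in the wooden tray, lay the knife and the spoon flat in the grey cutlery tray, and put the empty red yogurt pot in the green recycling bin. Do not tip the jars over, and leave the plate of toast and the noodle cup where they are.

Things in the scene. Friction and masses are not known exactly. Their poses are not given: they have to be found in the camera images.
- jam_jar: Closed upright jar of dark, nearly black jam with a paper label and a yellow lid; 54 mm diameter at the widest, 60 mm tall, about 180 g. Origin: centre of its underside, z up. Belongs in the wooden jar tray.
- honey_jar: Closed upright jar of golden honey without a label, with a white lid; 54 mm diameter at the widest, 60 mm tall, about 180 g. Origin: centre of its underside, z up. Belongs in the wooden jar tray.
- yogurt_pot: Empty, open red plastic pot, standing upright; 50 mm diameter at the foot widening to 62 mm at the rim, 58 mm tall, walls 3 mm, about 30 g. Origin: centre of its underside, z up. Belongs in the green recycling bin.
- knife: Spreading knife lying flat, cream handle, gold blade, 160 mm long. x axis: from handle to blade; z up. Origin on its underside, mid-length, near the balance point; the handle (16 mm wide, 12 mm thick) reaches from 80 mm behind the origin to 25 mm ahead: pinch it across its width over the origin. Blade 16 mm wide, 5 mm thick. About 60 g. Belongs in the cutlery tray.
- spoon: Teaspoon lying flat, blue handle, steel bowl, 133 mm long. x axis: from handle to bowl; z up. Origin on its underside, near the balance point; the handle (14 mm wide, 12 mm thick) reaches from 65 mm behind the origin to 20 mm ahead: pinch it across its width over the origin. Bowl 32 mm across, 6 mm thick, ends 68 mm ahead. About 45 g. Belongs in the cutlery tray.
- jar_tray: Low open wooden tray, fixed to the table: outside 150 mm along its x, 200 mm along its y, 20 mm high; walls and floor 5 mm thick. Origin: centre of its underside, z up.
- cutlery_tray: Low open grey plastic tray, fixed to the table: outside 150 mm along its x, 200 mm along its y, 20 mm high; walls and floor 5 mm thick, no dividers. The knife and spoon fit side by side along its long (y) direction. Origin: centre of its underside, z up.
- recycling_bin: Open square green plastic bin, fixed to the table: outside 150 mm by 150 mm, 55 mm high; walls and floor 4 mm thick. Origin: centre of its underside, z up.
- toast_plate: Bystander: brown-grey round plate, 200 mm diameter, with two slices of toast, about 50 mm high in all. Origin: centre of its underside. To be left alone.
- noodle_cup: Bystander: sealed noodle cup, red below and white above, 128 mm diameter, 88 mm tall. Origin: centre of its underside. To be left alone.

How it is judged:
By the outcome, as a careful person would: the job done as asked, in the order asked, and still so for the second after the job is handed in, with the robot touching nothing.
It also fails if it takes over 139 s, if anything falls off the work surface, if the arm or the gripper's body presses on something with over 40 N, if the wrist force passes 120 N, or if a joint passes its speed limit or range.

### The arm

A 7-joint arm with a two-finger parallel gripper is mounted at the origin on the work surface. World frame = base frame: x ahead of the robot, y to its left, z up, the work surface at z = 0. Lengths are in m, angles in rad, forces in N, time in s.
With the tool pointing down it reaches from about 0.425 to 0.925 m from the base axis. Payload 6.8 kg.
Tool frame: the origin (TCP) lies between the finger pads; the fingertips stand 11 mm ahead of it and the grasp point (between the pads) lies 8 mm behind it; z points along the fingers, y is the line along which they close (so a half turn about z gives the same grasp; the last joint's range is limited). The gripper opens to 85 mm and grips with 20 to 120 N. Pads are 22 mm wide; open, the fingers measure 114 mm over their backs; the gripper's body (76 mm by 85 mm) begins 54 mm behind the grasp point. The pads swing forward as they close: fully open they stand 13 mm farther back than shut.
Start: joints at [-1.352, 0.477, 0.022, 1.555, -0.011, 1.109, -0.083], TCP at [0.217, 0.639, 0.242] pointing down, gripper open.
Joint ranges: [-2.96, 2.96], [-0.34, 2.1], [-1.41, 1.46], [0.24, 2.44], [-1.37, 4.51], [0.17, 1.92], [-2.96, 2.96]. Speed limits (rad/s): [2.39, 2.39, 3.14, 3.14, 3.14, 3.14, 3.14].

### API

Orientations are given as a rotation vector (axis times angle).
In Python, from bench import r gives the robot as it stands.
- The arm moves only by the tool send_rows, never from a script. Its argument "deltas" is a list of rows, each an object of numbers: "dx", "dy", "dz": the shift along the world's x, y, z in mm; "rx", "ry", "rz": the turn, a rotation vector about the world's x, y, z in degrees. A call has 1 to 5 rows; each row is the pose to reach, as a shift and turn from the pose commanded when the call began; what a row does not reach only later rows make up. A row lasts 1/12 s, in which the tool goes at most 41.7 mm and 7.16 degrees, less where a joint would pass 70% of its speed; a pose out of reach is approached as far as the arm can. A call with a gripper value outside its range is refused whole. "jaw" is the finger opening in mm, from 0 to 85.4, set as the call begins (left out, the last holds). The fingers move at their own pace and stop on an object; "newtons" is the grip in N (left out, the last holds). Time passes only in rows, so rows that repeat a pose let the fingers close. It gives the time, the measured TCP pose, the force, the opening and the grip force at its end, in the units of the state.
- r.get_obs(): the state, without advancing time (a new reading comes with each control period).
- r.grab_frame(name): name is "scene" or "side" or "wrist"; returns a dict with "frame" (384x512x3 uint8, blue, green, red), "z_map" (384x512 float32, m along the optical axis (not along the pixel's ray), 0 where there is no reading), "vertical_fov" (degrees; the focal length in pixels is half the picture's height over the tangent of half this angle, whatever the lens; pixels are square), "cx", "cy" (the principal point, pixels), "xyz" and "orientation" of the camera in the world. Camera axes: x right, y down, z forward; pixel columns grow to the right and rows downward; lengths in m; the calibration is good to about 2 mm. A picture is of the moment at which its call begins.
- r.hand_in(): hands the job in; it is judged then, once.
The state is a dict: "clock": time; "joints": joint angles; "qvel": joint speeds; "tau": joint torques, N m; "tcp_pos": TCP position; "orientation": TCP orientation; "contact_force": force on the tool from outside, world axes, zero at the start; "moment": the same for the moment, N m; "grip_width": finger opening in m; "gripper_force": force on a finger pad.
Only numpy, scipy, OpenCV 4.12 (cv2) and the standard library are available. Lean on these libraries where they do the work, as an engineer would, in place of code of your own. Each camera call takes 0.05 s, during which the arm holds its last target. There are 200 camera calls.

## Working session

There is one attempt and no reset: what is moved stays moved. The work goes in short steps, Python scripts to look and compute and a tool call to move; the robot and the scene stay as the last step left them, time stands still between calls to the robot, and variables do not carry over. Pictures are saved under pics/ and viewed, at most 16 in all, crops included, and the job is handed in when it is done.

Besides the shell and the picture viewer there is one more tool, called as name([rows], argument=value, ...), one row to a line, values as JSON. send_rows: Moves the arm, as the interface text tells. Its arguments: {"type":"object","properties":{"deltas":{"type":"array","items":{"type":"object","properties":{"dx":{"type":"number"},"dy":{"type":"number"},"dz":{"type":"number"},"rx":{"type":"number"},"ry":{"type":"number"},"rz":{"type":"number"}}}},"jaw":{"type":"number"},"newtons":{"type":"number"}},"required":["deltas"]}

```bash
ls; mkdir -p pics
cat > h.py <<'E'
import numpy as np, cv2
from scipy.spatial.transform import Rotation as R
from bench import r
def grab(n):
    f=r.grab_frame(n); f['f']=f['frame'].shape[0]/2/np.tan(np.radians(f['vertical_fov'])/2)
    f['R']=R.from_rotvec(f['orientation']).as_matrix(); f['t']=np.array(f['xyz']); return f
def cloud(f):
    z=f['z_map']; v,u=np.mgrid[:z.shape[0],:z.shape[1]]
    p=np.stack([(u-f['cx'])/f['f']*z,(v-f['cy'])/f['f']*z,z],-1)
    P=p@f['R'].T+f['t']; P[z==0]=np.nan; return P
def ray(f,u,v,h):
    d=f['R']@np.array([(u-f['cx'])/f['f'],(v-f['cy'])/f['f'],1]); return f['t']+d*(h-f['t'][2])/d[2]
E
python3 - <<'E'
from h import *
o=r.get_obs(); print(o)
for n in ("scene","side","wrist"):
    f=grab(n); cv2.imwrite(f'pics/{n}0.png',f['frame']); np.savez(f'{n}0.npz',**f)
    print(n,f['t'],f['R'].round(3).tolist(),f['f'],f['cx'],f['cy'],(f['z_map']>0).mean())
E
```

```text
pics
{'clock': 0.0, 'joints': array([-1.35211005,  0.47785192,  0.0223756 ,  1.55643216, -0.0114889 ,
        1.10929593, -0.08308471]), 'qvel': array([ 6.00829732e-04, -1.96080233e-03,  2.12671579e-04, -5.14916891e-04,
        9.36255370e-04,  1.41008500e-03,  6.37780087e-05]), 'tau': array([-4.36618711e-04, -5.96452940e+01,  1.60743803e+00, -2.81195587e+01,
        1.24149580e-02,  9.54310235e-03, -3.52039763e-06]), 'tcp_pos': array([0.21653107, 0.6387333 , 0.2412998 ]), 'orientation': array([-5.10995386e-01, -3.09961562e+00,  2.91155786e-03]), 'contact_force': array([-0.43930332,  1.00132176,  0.28963453]), 'moment': array([-0.01815386,  0.09405409, -0.04580349]), 'gripper_force': 0.0, 'grip_width': 0.0856284224896801}
scene [ 1.24143641 -1.02070324  1.1826647 ] [[0.805, 0.41, -0.429], [0.594, -0.545, 0.592], [0.009, -0.731, -0.682]] 454.49246345310996 259.8419683617542 191.57776147476744 0.9913533528645834
side [-0.11119541 -0.61831047  1.03423015] [[0.695, -0.551, 0.462], [-0.719, -0.516, 0.466], [-0.018, -0.656, -0.755]] 370.69835057591195 255.95787274946758 188.65177354138902 0.9961293538411459
wrist [0.14966751 0.66197257 0.37472021] [[0.32, 0.91, 0.265], [0.947, -0.307, -0.092], [-0.003, 0.281, -0.96]] 298.54447139634084 256.2450654081227 192.61719579420793 0.99591064453125
```

View pics/scene0.png

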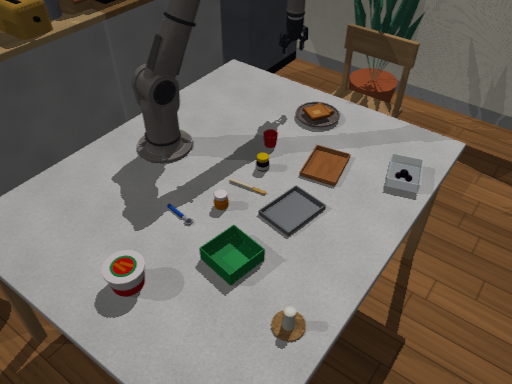

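View pics/side0.png

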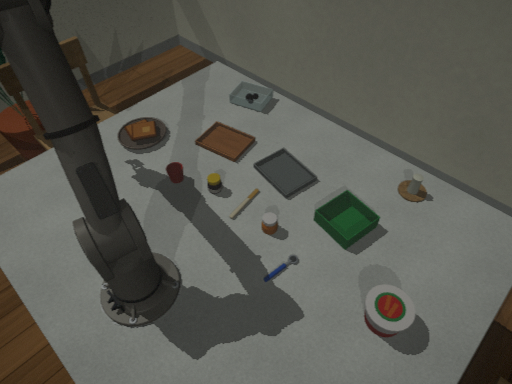

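```bash
cat > top.py <<'E'
# orthographic height-aware top view from the depth clouds: 1 px = 2 mm, x up, y left
from h import *
img=np.zeros((400,600,3),np.uint8); H=np.full((400,600),-1.)
for n in ("side0","scene0"):
    f=dict(np.load(n+'.npz')); P=cloud(f).reshape(-1,3); c=f['frame'].reshape(-1,3)
    k=np.isfinite(P[:,0])&(P[:,2]<.15)&(P[:,2]>-.02); P,c=P[k],c[k]
    i=np.round((1.0-P[:,0])/.002).astype(int); j=np.round((.6-P[:,1])/.002).astype(int)
    k=(i>=0)&(i<400)&(j>=0)&(j<600)
    for a,b,z,q in zip(i[k],j[k],P[k,2],c[k]):
        if z>H[a,b]+.003: H[a,b]=z; img[a,b]=q
cv2.imwrite('pics/top0.png',img)
E
python3 top.py
```

```text
(no output)
```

View pics/top0.png

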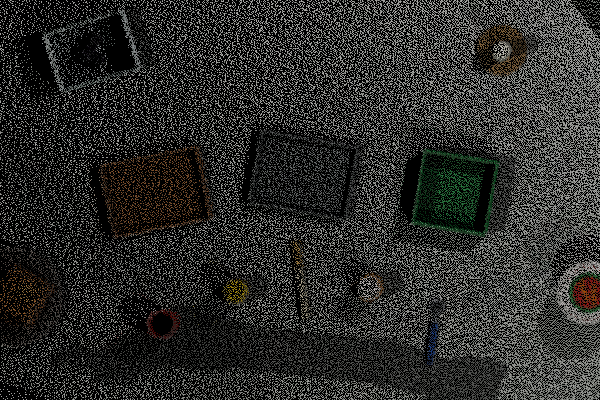

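The scene view shows the pot at (270,138), jam (262,162), knife (248,187), honey (221,200) and spoon (180,214). The wooden tray is at (325,165), the grey tray at (292,210) and the bin at (232,255). The side view agrees. In the top map everything I need to grasp is at x≈0.35–0.45.

```bash
cat > meas.py <<'E'
from h import *
regs={'pot':(.354,.276),'jam':(.42,.126),'honey':(.426,-.14),'knife':(.43,.0),'spoon':(.335,-.268)}
for n in ("side0","scene0"):
    f=dict(np.load(n+'.npz')); P=cloud(f); hsv=cv2.cvtColor(f['frame'],cv2.COLOR_BGR2HSV)
    tab=P[(abs(P[...,0]-.5)<.4)&(abs(P[...,1])<.5)][:,2]; print(n,'table z',np.nanmedian(tab))
    S=hsv[...,1]
    for k,(x,y) in regs.items():
        m=(np.hypot(P[...,0]-x,P[...,1]-y)<(.11 if k in('knife','spoon') else .06))&(P[...,2]>(.006 if k in('knife','spoon') else .05))&(P[...,2]<.08)
        if k in('knife','spoon'): m&=P[...,2]<.02; m&=np.isfinite(P[...,0])
        q=P[m]
        if len(q)<5: print(k,len(q)); continue
        (c,s,a)=cv2.minAreaRect(q[:,:2].astype(np.float32)); e=cv2.minEnclosingCircle(q[:,:2].astype(np.float32))
        print(k,len(q),'rect',np.round(c,3),np.round(s,3),round(a,1),'circ',np.round(e[0],3),round(e[1],4),'ztop',np.nanpercentile(q[:,2],95).round(4))
    for k,(x,y),h in (('wood',(.615,.29),.02),('grey',(.65,0),.02),('bin',(.62,-.31),.055)):
        m=(abs(P[...,0]-x)<.13)&(abs(P[...,1]-y)<.14)&(abs(P[...,2]-h)<.005); q=P[m]
        (c,s,a)=cv2.minAreaRect(q[:,:2].astype(np.float32)); print(k,len(q),np.round(c,3),np.round(s,3),round(a,1))
E
python3 meas.py
```

```text
side0 table z 0.001495672133239312
pot 81 rect [0.352 0.278] [0.064 0.059] 70.8 circ [0.352 0.276] 0.0341 ztop 0.0614
jam 127 rect [0.417 0.13 ] [0.049 0.043] 44.9 circ [0.417 0.131] 0.0257 ztop 0.0644
honey 163 rect [ 0.424 -0.136] [0.047 0.046] 11.6 circ [ 0.424 -0.135] 0.0252 ztop 0.0638
knife 196 rect [0.44  0.007] [0.168 0.203] 60.8 circ [0.432 0.003] 0.1076 ztop 0.0159
spoon 219 rect [ 0.326 -0.27 ] [0.178 0.201] 68.5 circ [ 0.334 -0.261] 0.1069 ztop 0.0145
wood 234 [0.617 0.293] [0.158 0.206] 10.7
grey 265 [ 0.651 -0.003] [0.203 0.154] 80.9
bin 279 [ 0.615 -0.307] [0.152 0.153] 80.6
scene0 table z -0.00039584859977137565
pot 46 rect [0.353 0.274] [0.061 0.063] 75.3 circ [0.35  0.271] 0.0348 ztop 0.059
jam 91 rect [0.419 0.13 ] [0.044 0.059] 36.8 circ [0.416 0.128] 0.0301 ztop 0.062
honey 117 rect [ 0.426 -0.139] [0.043 0.051] 40.5 circ [ 0.425 -0.139] 0.0259 ztop 0.0623
knife 123 rect [0.44  0.003] [0.188 0.146] 66.8 circ [0.418 0.007] 0.1025 ztop 0.0166
spoon 100 rect [ 0.346 -0.259] [0.177 0.083] 20.3 circ [ 0.342 -0.248] 0.0899 ztop 0.0145
wood 159 [0.617 0.287] [0.151 0.209] 11.8
grey 224 [ 0.651 -0.008] [0.205 0.153] 79.6
bin 238 [ 0.616 -0.31 ] [0.152 0.153] 80.3
```

send_rows([
  {"dx":13.4,"dy":-34,"rz":-3.6},
  {"dx":26.8,"dy":-68,"rz":-7.2},
  {"dx":40.2,"dy":-102,"rz":-10.8},
  {"dx":53.6,"dy":-136,"rz":-14.4},
  {"dx":67,"dy":-170,"rz":-18},
], jaw=85, newtons=40)

```text
$.deltas[0]: bad value
```

send_rows([
  {"dx":13.4,"dy":-34,"rz":-3.6},
  {"dx":26.8,"dy":-68,"rz":-7.2},
  {"dx":40.2,"dy":-102,"rz":-10.8},
  {"dx":53.6,"dy":-136,"rz":-14.4},
  {"dx":67,"dy":-170,"rz":-18},
])

```text
$.deltas[0]: bad value
```

```bash
cat > obs.py <<'E'
from h import *
o=r.get_obs(); M=R.from_rotvec(o['orientation']).as_matrix()
print('t',round(o['clock'],2),'tcp',o['tcp_pos'].round(4),'yaw_y',round(np.degrees(np.arctan2(M[1,1],M[0,1])),1),'z',M[:,2].round(3),'grip',round(o['grip_width'],4),round(o['gripper_force'],1),'F',o['contact_force'].round(1),'j',o['joints'].round(2))
E
python3 obs.py
python3 - <<'E'
from h import *
for n in ("side0","scene0"):
    f=dict(np.load(n+'.npz')); P=cloud(f); b,g,rr=[f['frame'][...,i].astype(int) for i in range(3)]
    def near(x,y,d): return np.hypot(P[...,0]-x,P[...,1]-y)<d
    for k,m,h in (('knife',near(.43,0,.1)&(rr-b>25),.012),('spoonhandle',near(.335,-.268,.08)&(b-rr>25),.012)):
        m=cv2.morphologyEx(m.astype(np.uint8),cv2.MORPH_CLOSE,np.ones((3,3)))
        nn,l,st,_=cv2.connectedComponentsWithStats(m); i=1+st[1:,4].argmax(); v,u=np.where(l==i)
        q=np.array([ray(f,a,c,h)[:2] for a,c in zip(u,v)],np.float32)
        print(n,k,len(q),cv2.minAreaRect(q),'ends',q[q[:,0].argmin()],q[q[:,0].argmax()], 'mean col at ends',f['frame'][v[q[:,0].argmin()],u[q[:,0].argmin()]],f['frame'][v[q[:,0].argmax()],u[q[:,0].argmax()]])
E
```

```text
t 0.15 tcp [0.2166 0.6389 0.2415] yaw_y 71.3 z [-0.    -0.001 -1.   ] grip 0.0855 0.0 F [0.3 1.1 0.5] j [-1.35  0.48  0.02  1.56 -0.01  1.11 -0.08]
side0 knife 52 ((0.4904605448246002, 0.004070301540195942), (0.05307785049080849, 0.014589688740670681), 6.680460453033447) ends [0.4639231  0.00250861] [0.5166543  0.00856595] mean col at ends [ 95 116 121] [ 55  90 109]
side0 spoonhandle 109 ((0.3122141361236572, -0.26299959421157837), (0.014056477695703506, 0.08462444692850113), 82.54560852050781) ends [ 0.26959306 -0.26260367] [ 0.35418606 -0.26835677] mean col at ends [66 43 35] [83 62 51]
scene0 knife 115 ((0.44552499055862427, -0.005953092128038406), (0.1596631407737732, 0.01936510019004345), 6.290594577789307) ends [ 0.3657679  -0.01101524] [ 0.5251963  -0.00480473] mean col at ends [146 163 172] [44 63 74]
scene0 spoonhandle 80 ((0.317972332239151, -0.267221063375473), (0.01741056516766548, 0.08544809371232986), 82.92615509033203) ends [ 0.27588645 -0.25943717] [ 0.359578   -0.27887365] mean col at ends [81 48 35] [64 34 19]
```

The rows were refused, probably because every one of the six keys is needed. Resending in full.

send_rows([
  {"dx":13.4,"dy":-34,"dz":0,"rx":0,"ry":0,"rz":-3.6},
  {"dx":26.8,"dy":-68,"dz":0,"rx":0,"ry":0,"rz":-7.2},
  {"dx":40.2,"dy":-102,"dz":0,"rx":0,"ry":0,"rz":-10.8},
  {"dx":53.6,"dy":-136,"dz":0,"rx":0,"ry":0,"rz":-14.4},
  {"dx":67,"dy":-170,"dz":0,"rx":0,"ry":0,"rz":-18},
], jaw=85, newtons=40)

```text
clock: 0.57
tcp_pos: [0.284, 0.4674, 0.242]
orientation: [-0.994, -2.98, 0.001]
contact_force: [0.4, -0.2, -0.1]
grip_width: 0.0849
gripper_force: 0.0
```

```bash
python3 obs.py
```

```text
t 0.57 tcp [0.284  0.4674 0.242 ] yaw_y 53.1 z [-0. -0. -1.] grip 0.0849 0.0 F [ 0.4 -0.2 -0.1] j [-1.23  0.27  0.12  1.87 -0.04  1.01 -0.18]
```

send_rows([
  {"dx":13.4,"dy":-34,"dz":0,"rx":0,"ry":0,"rz":-3.6},
  {"dx":26.8,"dy":-68,"dz":0,"rx":0,"ry":0,"rz":-7.2},
  {"dx":40.2,"dy":-102,"dz":0,"rx":0,"ry":0,"rz":-10.8},
  {"dx":53.6,"dy":-136,"dz":0,"rx":0,"ry":0,"rz":-14.4},
  {"dx":67,"dy":-170,"dz":0,"rx":0,"ry":0,"rz":-18},
])

```text
clock: 0.98
tcp_pos: [0.3509, 0.2974, 0.2422]
orientation: [-1.448, -2.788, -0.0]
contact_force: [2.0, 0.8, 0.4]
grip_width: 0.0851
gripper_force: 0.0
```

send_rows([
  {"dx":13.4,"dy":-34,"dz":-20,"rx":0,"ry":0,"rz":-3.6},
  {"dx":26.8,"dy":-68,"dz":-40,"rx":0,"ry":0,"rz":-7.2},
  {"dx":40.2,"dy":-102,"dz":-60,"rx":0,"ry":0,"rz":-10.8},
  {"dx":53.6,"dy":-136,"dz":-80,"rx":0,"ry":0,"rz":-14.4},
  {"dx":67,"dy":-168,"dz":-100,"rx":0,"ry":0,"rz":-18},
])

```text
clock: 1.4
tcp_pos: [0.4178, 0.1294, 0.1417]
orientation: [1.866, 2.527, 0.001]
contact_force: [0.6, 1.2, 0.2]
grip_width: 0.0849
gripper_force: 0.0
```

```bash
python3 obs.py
python3 - <<'E'
from h import *
f=grab('wrist'); cv2.imwrite('pics/w1.png',f['frame']); P=cloud(f)
m=(P[...,2]>.052)&(P[...,2]<.07)&(np.hypot(P[...,0]-.418,P[...,1]-.13)<.05); q=P[m]
print(len(q),cv2.minEnclosingCircle(q[:,:2].astype(np.float32)),q.mean(0))
E
```

```text
t 1.4 tcp [0.4178 0.1294 0.1417] yaw_y 17.1 z [ 0.001  0.    -1.   ] grip 0.0849 0.0 F [0.6 1.2 0.2] j [-0.8   0.24  0.41  2.22 -0.14  0.71  0.01]
3108 ((0.4188944697380066, 0.13326731324195862), 0.024198565632104874) [0.41852362 0.13469763 0.06153705]
```

View pics/w1.png

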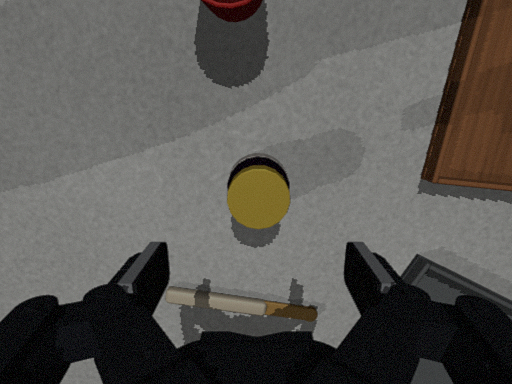

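The wrist view shows the yellow jam lid at (258,197), centred between the jaws, with the knife behind at (240,300). The jar measures (0.4187, 0.133). I'll descend and grip.

send_rows([
  {"dx":0.5,"dy":1.5,"dz":-30,"rx":0,"ry":0,"rz":0},
  {"dx":1,"dy":3,"dz":-60,"rx":0,"ry":0,"rz":0},
  {"dx":1,"dy":3,"dz":-85,"rx":0,"ry":0,"rz":0},
  {"dx":1,"dy":3,"dz":-110,"rx":0,"ry":0,"rz":0},
  {"dx":1,"dy":3,"dz":-110,"rx":0,"ry":0,"rz":0},
])

```text
clock: 1.87
tcp_pos: [0.4162, 0.1332, 0.029]
orientation: [-1.861, -2.528, 0.01]
contact_force: [-0.8, -0.5, 0.4]
grip_width: 0.0846
gripper_force: 0.0
```

send_rows([
  {"dx":0,"dy":0,"dz":0,"rx":0,"ry":0,"rz":0},
  {"dx":0,"dy":0,"dz":0,"rx":0,"ry":0,"rz":0},
  {"dx":0,"dy":0,"dz":0,"rx":0,"ry":0,"rz":0},
  {"dx":0,"dy":0,"dz":0,"rx":0,"ry":0,"rz":0},
  {"dx":0,"dy":0,"dz":0,"rx":0,"ry":0,"rz":0},
], jaw=40)

```text
clock: 2.28
tcp_pos: [0.4194, 0.1346, 0.0342]
orientation: [1.862, 2.529, 0.004]
contact_force: [-1.9, 0.1, 7.1]
grip_width: 0.0508
gripper_force: 40.0
```

```bash
python3 obs.py
```

```text
t 2.28 tcp [0.4194 0.1346 0.0342] yaw_y 17.3 z [ 0.002  0.002 -1.   ] grip 0.0508 40.0 F [-1.9  0.1  7.1] j [-0.7   0.46  0.29  2.27 -0.3   0.44  0.15]
```

send_rows([
  {"dx":0,"dy":0,"dz":15,"rx":0,"ry":0,"rz":0},
  {"dx":0,"dy":0,"dz":35,"rx":0,"ry":0,"rz":0},
  {"dx":0,"dy":0,"dz":60,"rx":0,"ry":0,"rz":0},
  {"dx":10,"dy":10,"dz":80,"rx":0,"ry":0,"rz":0},
  {"dx":30,"dy":30,"dz":80,"rx":0,"ry":0,"rz":0},
])

```text
clock: 2.7
tcp_pos: [0.4491, 0.1631, 0.1168]
orientation: [1.866, 2.526, 0.007]
contact_force: [0.6, 0.4, -1.3]
grip_width: 0.0503
gripper_force: 41.8
```

send_rows([
  {"dx":25,"dy":27,"dz":0,"rx":0,"ry":0,"rz":0},
  {"dx":50,"dy":54,"dz":0,"rx":0,"ry":0,"rz":0},
  {"dx":75,"dy":81,"dz":0,"rx":0,"ry":0,"rz":0},
  {"dx":100,"dy":108,"dz":0,"rx":0,"ry":0,"rz":0},
  {"dx":125,"dy":135,"dz":0,"rx":0,"ry":0,"rz":0},
])

```text
clock: 3.12
tcp_pos: [0.5747, 0.3011, 0.1141]
orientation: [1.862, 2.53, 0.003]
contact_force: [0.7, -0.2, -1.1]
grip_width: 0.0504
gripper_force: 41.8
```

send_rows([
  {"dx":20,"dy":20,"dz":0,"rx":0,"ry":0,"rz":0},
  {"dx":35,"dy":36,"dz":0,"rx":0,"ry":0,"rz":0},
  {"dx":35,"dy":36,"dz":-20,"rx":0,"ry":0,"rz":0},
  {"dx":35,"dy":36,"dz":-40,"rx":0,"ry":0,"rz":0},
  {"dx":35,"dy":36,"dz":-50,"rx":0,"ry":0,"rz":0},
])

```text
clock: 3.53
tcp_pos: [0.6077, 0.3355, 0.0615]
orientation: [-1.861, -2.53, 0.002]
contact_force: [-0.4, 0.1, -2.2]
grip_width: 0.0506
gripper_force: 41.8
```

```bash
python3 obs.py
python3 - <<'E'
from h import *
f=grab('wrist'); cv2.imwrite('pics/w2.png',f['frame'])
f=grab('scene'); cv2.imwrite('pics/s2.png',cv2.resize(f['frame'][100:260,220:420],None,fx=3,fy=3))
E
```

```text
t 3.53 tcp [0.6077 0.3355 0.0615] yaw_y 17.3 z [-0.001 -0.001 -1.   ] grip 0.0506 41.8 F [-0.4  0.1 -2.2] j [-0.82  0.72  0.33  1.65 -0.3   0.82 -0.06]
```

View pics/s2.png

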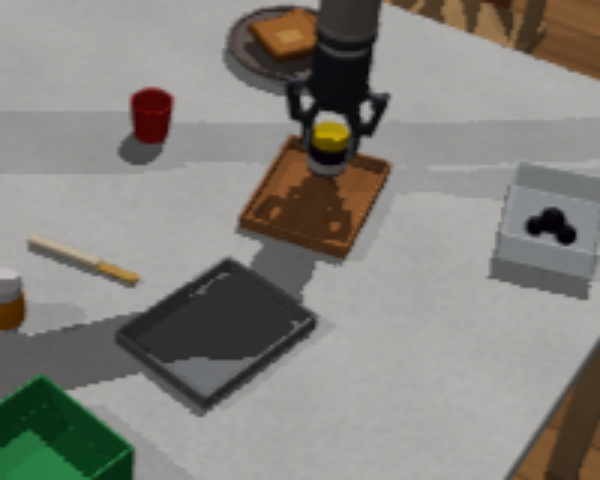

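The jam jar is upright in the grip at (330,150) in the crop, over the far half of the wooden tray. Lowering until it touches.

send_rows([
  {"dx":0,"dy":0,"dz":-10,"rx":0,"ry":0,"rz":0},
  {"dx":0,"dy":0,"dz":-18,"rx":0,"ry":0,"rz":0},
  {"dx":0,"dy":0,"dz":-21,"rx":0,"ry":0,"rz":0},
  {"dx":0,"dy":0,"dz":-23,"rx":0,"ry":0,"rz":0},
  {"dx":0,"dy":0,"dz":-23,"rx":0,"ry":0,"rz":0},
])

```text
clock: 4.05
tcp_pos: [0.6087, 0.3353, 0.0396]
orientation: [-1.863, -2.53, -0.0]
contact_force: [-0.0, -0.3, -2.3]
grip_width: 0.0507
gripper_force: 41.8
```

```bash
python3 obs.py
```

```text
t 4.05 tcp [0.6087 0.3353 0.0396] yaw_y 17.3 z [-0.  0. -1.] grip 0.0507 41.8 F [-0.  -0.3 -2.3] j [-0.81  0.75  0.32  1.65 -0.31  0.79 -0.05]
```

send_rows([
  {"dx":0,"dy":0,"dz":-1,"rx":0,"ry":0,"rz":0},
  {"dx":0,"dy":0,"dz":-2,"rx":0,"ry":0,"rz":0},
  {"dx":0,"dy":0,"dz":-2,"rx":0,"ry":0,"rz":0},
])

```text
clock: 4.3
tcp_pos: [0.6091, 0.3354, 0.0393]
orientation: [-1.863, -2.529, -0.002]
contact_force: [-4.0, -2.4, 10.1]
grip_width: 0.0505
gripper_force: 43.9
```

send_rows([
  {"dx":0,"dy":0,"dz":0.5,"rx":0,"ry":0,"rz":0},
  {"dx":0,"dy":0,"dz":1,"rx":0,"ry":0,"rz":0},
  {"dx":0,"dy":0,"dz":1,"rx":0,"ry":0,"rz":0},
  {"dx":0,"dy":0,"dz":1,"rx":0,"ry":0,"rz":0},
  {"dx":0,"dy":0,"dz":1,"rx":0,"ry":0,"rz":0},
], jaw=76)

```text
clock: 4.72
tcp_pos: [0.6087, 0.3353, 0.0382]
orientation: [1.863, 2.53, 0.0]
contact_force: [0.0, 0.6, 0.6]
grip_width: 0.0763
gripper_force: 0.0
```

send_rows([
  {"dx":0,"dy":0,"dz":15,"rx":0,"ry":0,"rz":0},
  {"dx":0,"dy":0,"dz":45,"rx":0,"ry":0,"rz":0},
  {"dx":0,"dy":0,"dz":80,"rx":0,"ry":0,"rz":0},
  {"dx":-5,"dy":-15,"dz":105,"rx":0,"ry":0,"rz":-2},
  {"dx":-19,"dy":-47,"dz":110,"rx":0,"ry":0,"rz":-5},
])

```text
clock: 5.13
tcp_pos: [0.5932, 0.2938, 0.1546]
orientation: [1.965, 2.448, 0.019]
contact_force: [0.9, 1.2, 0.3]
grip_width: 0.076
gripper_force: 0.0
```

send_rows([
  {"dx":-14,"dy":-36,"dz":0,"rx":0,"ry":0,"rz":-3},
  {"dx":-28,"dy":-72,"dz":0,"rx":0,"ry":0,"rz":-6},
  {"dx":-42,"dy":-108,"dz":0,"rx":0,"ry":0,"rz":-9},
  {"dx":-56,"dy":-144,"dz":0,"rx":0,"ry":0,"rz":-12},
  {"dx":-70,"dy":-180,"dz":0,"rx":0,"ry":0,"rz":-15},
], jaw=85)

```text
clock: 5.55
tcp_pos: [0.5191, 0.1068, 0.1494]
orientation: [2.276, 2.165, 0.002]
contact_force: [0.2, -0.1, 0.6]
grip_width: 0.0852
gripper_force: 0.0
```

send_rows([
  {"dx":-14,"dy":-36,"dz":0,"rx":0,"ry":0,"rz":-3},
  {"dx":-28,"dy":-72,"dz":0,"rx":0,"ry":0,"rz":-6},
  {"dx":-42,"dy":-108,"dz":0,"rx":0,"ry":0,"rz":-9},
  {"dx":-56,"dy":-144,"dz":0,"rx":0,"ry":0,"rz":-12},
  {"dx":-70,"dy":-180,"dz":0,"rx":0,"ry":0,"rz":-15},
])

```text
clock: 5.97
tcp_pos: [0.4491, -0.0732, 0.1493]
orientation: [2.539, 1.849, 0.003]
contact_force: [0.6, -0.2, 0.8]
grip_width: 0.0854
gripper_force: 0.0
```

send_rows([
  {"dx":-14,"dy":-36,"dz":0,"rx":0,"ry":0,"rz":0},
  {"dx":-25,"dy":-65,"dz":0,"rx":0,"ry":0,"rz":0},
  {"dx":-25,"dy":-65,"dz":0,"rx":0,"ry":0,"rz":0},
])

```text
clock: 6.22
tcp_pos: [0.4221, -0.1425, 0.1495]
orientation: [2.545, 1.84, 0.001]
contact_force: [-1.2, -0.6, -0.2]
grip_width: 0.0849
gripper_force: 0.0
```

```bash
python3 obs.py
python3 - <<'E'
from h import *
f=grab('wrist'); cv2.imwrite('pics/w3.png',f['frame']); P=cloud(f)
m=(P[...,2]>.052)&(P[...,2]<.07)&(np.hypot(P[...,0]-.425,P[...,1]+.137)<.05); q=P[m]
print('honey',len(q),cv2.minEnclosingCircle(q[:,:2].astype(np.float32)),q.mean(0))
f=grab('side'); P=cloud(f)
m=(P[...,2]>.05)&(P[...,2]<.08)&(np.hypot(P[...,0]-.609,P[...,1]-.335)<.05); q=P[m]
print('jam',len(q),cv2.minEnclosingCircle(q[:,:2].astype(np.float32)),np.nanpercentile(q[:,2],90))
cv2.imwrite('pics/s3.png',f['frame'])
E
```

```text
t 6.22 tcp [ 0.4221 -0.1425  0.1495] yaw_y -18.3 z [ 0.001 -0.001 -1.   ] grip 0.0849 0.0 F [-1.2 -0.6 -0.2] j [-0.39  0.27  0.67  2.21 -0.25  0.74  0.13]
honey 2954 ((0.4258665144443512, -0.1345222443342209), 0.024134237319231033) [ 0.42629425 -0.13330074  0.06154981]
jam 99 ((0.6088295578956604, 0.33252957463264465), 0.02504483051598072) 0.06869748444527465
```

View pics/w3.png

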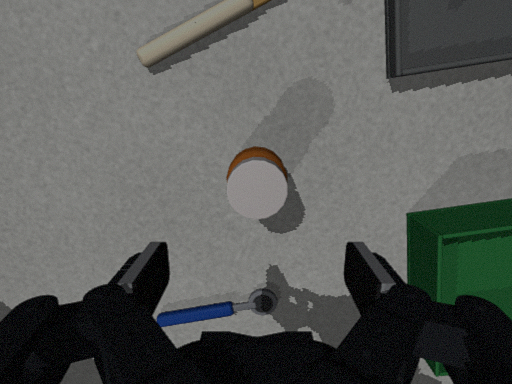

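The honey lid is at (257,188), centred between the jaws. The spoon shows at (210,312) and the knife at the top. From the side view the jam stands in the tray with its top at 0.068. Descending on the honey.

send_rows([
  {"dx":1,"dy":1,"dz":-30,"rx":0,"ry":0,"rz":0},
  {"dx":1,"dy":1,"dz":-60,"rx":0,"ry":0,"rz":0},
  {"dx":1,"dy":1,"dz":-90,"rx":0,"ry":0,"rz":0},
  {"dx":1,"dy":1,"dz":-116,"rx":0,"ry":0,"rz":0},
  {"dx":1,"dy":1,"dz":-116,"rx":0,"ry":0,"rz":0},
])

```text
clock: 6.73
tcp_pos: [0.424, -0.1335, 0.0291]
orientation: [-2.531, -1.853, 0.006]
contact_force: [0.4, 0.4, -0.4]
grip_width: 0.0848
gripper_force: 0.0
```

send_rows([
  {"dx":0,"dy":0,"dz":0,"rx":0,"ry":0,"rz":0},
  {"dx":0,"dy":0,"dz":0,"rx":0,"ry":0,"rz":0},
  {"dx":0,"dy":0,"dz":0,"rx":0,"ry":0,"rz":0},
  {"dx":0,"dy":0,"dz":0,"rx":0,"ry":0,"rz":0},
  {"dx":0,"dy":0,"dz":0,"rx":0,"ry":0,"rz":0},
], jaw=40)

```text
clock: 7.15
tcp_pos: [0.4268, -0.1354, 0.0342]
orientation: [2.536, 1.853, 0.004]
contact_force: [-2.5, 1.6, 8.3]
grip_width: 0.0505
gripper_force: 40.1
```

send_rows([
  {"dx":0,"dy":0,"dz":15,"rx":0,"ry":0,"rz":0},
  {"dx":0,"dy":0,"dz":45,"rx":0,"ry":0,"rz":0},
  {"dx":0,"dy":0,"dz":80,"rx":0,"ry":0,"rz":0},
  {"dx":5,"dy":10,"dz":100,"rx":0,"ry":0,"rz":2},
  {"dx":20,"dy":37,"dz":100,"rx":0,"ry":0,"rz":5},
])

```text
clock: 7.57
tcp_pos: [0.4468, -0.1021, 0.1374]
orientation: [2.455, 1.951, 0.01]
contact_force: [1.4, -0.5, -2.0]
grip_width: 0.0504
gripper_force: 42.5
```

```bash
python3 obs.py
```

```text
t 7.57 tcp [ 0.4468 -0.1021  0.1374] yaw_y -13.1 z [ 0.008 -0.    -1.   ] grip 0.0504 42.5 F [ 1.4 -0.5 -2. ] j [-0.45  0.31  0.64  2.19 -0.28  0.71  0.15]
```

send_rows([
  {"dx":18,"dy":34,"dz":0,"rx":0,"ry":0,"rz":3},
  {"dx":36,"dy":68,"dz":0,"rx":0,"ry":0,"rz":6},
  {"dx":54,"dy":102,"dz":0,"rx":0,"ry":0,"rz":9},
  {"dx":72,"dy":136,"dz":0,"rx":0,"ry":0,"rz":12},
  {"dx":90,"dy":170,"dz":0,"rx":0,"ry":0,"rz":15},
])

```text
clock: 7.98
tcp_pos: [0.5365, 0.0736, 0.134]
orientation: [2.173, 2.268, 0.004]
contact_force: [1.2, -0.6, -2.6]
grip_width: 0.0507
gripper_force: 42.5
```

send_rows([
  {"dx":20,"dy":36,"dz":0,"rx":0,"ry":0,"rz":3},
  {"dx":40,"dy":72,"dz":0,"rx":0,"ry":0,"rz":6},
  {"dx":60,"dy":108,"dz":0,"rx":0,"ry":0,"rz":9},
  {"dx":80,"dy":144,"dz":0,"rx":0,"ry":0,"rz":12},
  {"dx":90,"dy":175,"dz":0,"rx":0,"ry":0,"rz":13},
])

```text
clock: 8.4
tcp_pos: [0.6276, 0.2497, 0.1343]
orientation: [1.9, 2.499, 0.005]
contact_force: [0.1, -0.9, -1.4]
grip_width: 0.0508
gripper_force: 42.5
```

send_rows([
  {"dx":0,"dy":0,"dz":-25,"rx":0,"ry":0,"rz":0},
  {"dx":0,"dy":0,"dz":-50,"rx":0,"ry":0,"rz":0},
  {"dx":0,"dy":0,"dz":-75,"rx":0,"ry":0,"rz":0},
  {"dx":0,"dy":0,"dz":-86,"rx":0,"ry":0,"rz":0},
  {"dx":0,"dy":0,"dz":-90,"rx":0,"ry":0,"rz":0},
])

```text
clock: 8.82
tcp_pos: [0.6242, 0.2462, 0.0412]
orientation: [-1.905, -2.497, 0.004]
contact_force: [-0.3, -0.4, -1.7]
grip_width: 0.0504
gripper_force: 42.5
```

send_rows([
  {"dx":0,"dy":0,"dz":-1,"rx":0,"ry":0,"rz":0},
  {"dx":0,"dy":0,"dz":-2,"rx":0,"ry":0,"rz":0},
  {"dx":0,"dy":0,"dz":-3,"rx":0,"ry":0,"rz":0},
  {"dx":0,"dy":0,"dz":-3,"rx":0,"ry":0,"rz":0},
])

```text
clock: 9.15
tcp_pos: [0.6265, 0.2465, 0.0407]
orientation: [1.906, 2.496, 0.003]
contact_force: [-0.1, 0.2, -1.8]
grip_width: 0.0501
gripper_force: 42.5
```

```bash
python3 obs.py
```

```text
t 9.15 tcp [0.6265 0.2465 0.0407] yaw_y 15.3 z [ 0.002  0.001 -1.   ] grip 0.0501 42.5 F [-0.1  0.2 -1.8] j [-0.72  0.73  0.36  1.71 -0.35  0.76  0.08]
```

send_rows([
  {"dx":0,"dy":0,"dz":-1,"rx":0,"ry":0,"rz":0},
  {"dx":0,"dy":0,"dz":-2,"rx":0,"ry":0,"rz":0},
  {"dx":0,"dy":0,"dz":-2,"rx":0,"ry":0,"rz":0},
])

```text
clock: 9.4
tcp_pos: [0.6265, 0.2465, 0.0394]
orientation: [1.907, 2.496, 0.003]
contact_force: [-3.4, -0.2, 8.7]
grip_width: 0.0506
gripper_force: 44.2
```

send_rows([
  {"dx":0,"dy":0,"dz":0.5,"rx":0,"ry":0,"rz":0},
  {"dx":0,"dy":0,"dz":1,"rx":0,"ry":0,"rz":0},
  {"dx":0,"dy":0,"dz":1,"rx":0,"ry":0,"rz":0},
  {"dx":0,"dy":0,"dz":1,"rx":0,"ry":0,"rz":0},
  {"dx":0,"dy":0,"dz":1,"rx":0,"ry":0,"rz":0},
], jaw=76)

```text
clock: 9.82
tcp_pos: [0.6257, 0.2463, 0.0383]
orientation: [1.906, 2.497, 0.0]
contact_force: [0.3, -0.2, 0.6]
grip_width: 0.0759
gripper_force: 0.0
```

send_rows([
  {"dx":0,"dy":0,"dz":15,"rx":0,"ry":0,"rz":0},
  {"dx":0,"dy":0,"dz":45,"rx":0,"ry":0,"rz":0},
  {"dx":0,"dy":0,"dz":80,"rx":0,"ry":0,"rz":0},
  {"dx":-8,"dy":-12,"dz":105,"rx":0,"ry":0,"rz":-7},
  {"dx":-20,"dy":-29,"dz":110,"rx":0,"ry":0,"rz":-14},
])

```text
clock: 10.23
tcp_pos: [0.6092, 0.2195, 0.1545]
orientation: [2.199, 2.24, 0.015]
contact_force: [1.2, 0.1, 0.7]
grip_width: 0.0758
gripper_force: 0.0
```

send_rows([
  {"dx":-14,"dy":-20,"dz":0,"rx":0,"ry":0,"rz":-7},
  {"dx":-28,"dy":-40,"dz":0,"rx":0,"ry":0,"rz":-14},
  {"dx":-42,"dy":-60,"dz":0,"rx":0,"ry":0,"rz":-21},
  {"dx":-56,"dy":-80,"dz":0,"rx":0,"ry":0,"rz":-28},
  {"dx":-70,"dy":-100,"dz":0,"rx":0,"ry":0,"rz":-35},
], jaw=60)

```text
clock: 10.65
tcp_pos: [0.5351, 0.1165, 0.1494]
orientation: [-2.774, -1.473, -0.002]
contact_force: [0.0, 0.3, 0.2]
grip_width: 0.0601
gripper_force: 0.0
```

send_rows([
  {"dx":-14,"dy":-20,"dz":0,"rx":0,"ry":0,"rz":-7},
  {"dx":-28,"dy":-40,"dz":0,"rx":0,"ry":0,"rz":-14},
  {"dx":-42,"dy":-60,"dz":0,"rx":0,"ry":0,"rz":-21},
  {"dx":-56,"dy":-80,"dz":0,"rx":0,"ry":0,"rz":-28},
  {"dx":-70,"dy":-100,"dz":0,"rx":0,"ry":0,"rz":-35},
])

```text
clock: 11.07
tcp_pos: [0.4651, 0.0166, 0.1491]
orientation: [-3.088, -0.57, -0.002]
contact_force: [0.1, -0.2, -0.5]
grip_width: 0.0597
gripper_force: 0.0
```

send_rows([
  {"dx":-10,"dy":-10,"dz":0,"rx":0,"ry":0,"rz":-7},
  {"dx":-20,"dy":-20,"dz":0,"rx":0,"ry":0,"rz":-14.5},
  {"dx":-20,"dy":-20,"dz":0,"rx":0,"ry":0,"rz":-14.5},
  {"dx":-20,"dy":-20,"dz":0,"rx":0,"ry":0,"rz":-14.5},
])

```text
clock: 11.4
tcp_pos: [0.4459, -0.0026, 0.1489]
orientation: [-3.135, -0.188, -0.001]
contact_force: [-0.6, 0.2, 0.7]
grip_width: 0.0602
gripper_force: 0.0
```

```bash
cat > cut.py <<'E'
import sys
from h import *
n,x,y,out=sys.argv[1],float(sys.argv[2]),float(sys.argv[3]),sys.argv[4]
f=grab('wrist'); cv2.imwrite(out,f['frame']); b,g,rr=[f['frame'][...,i].astype(int) for i in range(3)]
P=cloud(f); near=np.hypot(P[...,0]-x,P[...,1]-y)<.1
m=near&((rr-b>18) if n=='knife' else (b-rr>25))
m=cv2.morphologyEx(m.astype(np.uint8),cv2.MORPH_OPEN,np.ones((3,3)))
nn,l,st,_=cv2.connectedComponentsWithStats(m); i=1+st[1:,4].argmax(); v,u=np.where(l==i)
q=np.array([ray(f,a,c,.011)[:2] for a,c in zip(u,v)],np.float32)
print(n,len(q),'z',np.nanmedian(P[l==i][:,2]).round(4),cv2.minAreaRect(q),'xends',q[q[:,0].argmin()],q[q[:,0].argmax()],'px',u.min(),u.max(),v.min(),v.max())
E
python3 obs.py; python3 cut.py knife .4455 -.003 pics/w4.png
python3 - <<'E'
from h import *
f=grab('side'); P=cloud(f)
for k,x,y in (('jam',.609,.3335),('honey',.6257,.246)):
    q=P[(P[...,2]>.05)&(P[...,2]<.08)&(np.hypot(P[...,0]-x,P[...,1]-y)<.04)]
    print(k,len(q),cv2.minEnclosingCircle(q[:,:2].astype(np.float32)),np.nanpercentile(q[:,2],90))
E
```

```text
t 11.4 tcp [ 0.4459 -0.0026  0.1489] yaw_y -83.1 z [ 0.001  0.001 -1.   ] grip 0.0602 0.0 F [-0.6  0.2  0.7] j [-0.95  0.36  1.    2.22 -0.44  0.77 -1.11]
knife 1321 z 0.0134 ((0.41459015011787415, -0.00131283700466156), (0.10187488049268723, 0.013534960336983204), 7.789434432983398) xends [ 0.3635975  -0.00324747] [0.4656765  0.00086259] px 243 258 164 263
jam 101 ((0.6088067889213562, 0.3326035439968109), 0.026387719437479973) 0.06875254647425078
honey 7 ((0.6061855554580688, 0.25565212965011597), 0.009723805822432041) 0.07018446585597356
```

View pics/w4.png

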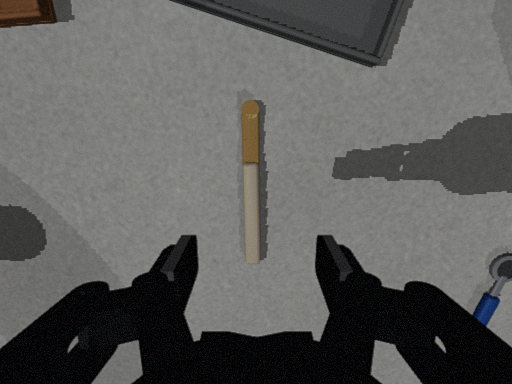

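The wrist view shows the knife lying vertical at u≈252, blade tip at (250,105) and handle end at (253,262). It is aligned with the jaw gap. Its origin comes out at about (0.443, 0.000).

send_rows([
  {"dx":-3,"dy":2,"dz":-35,"rx":0,"ry":0,"rz":0},
  {"dx":-3,"dy":2,"dz":-70,"rx":0,"ry":0,"rz":0},
  {"dx":-3,"dy":2,"dz":-100,"rx":0,"ry":0,"rz":0},
  {"dx":-3,"dy":2,"dz":-122,"rx":0,"ry":0,"rz":0},
  {"dx":-3,"dy":2,"dz":-134,"rx":0,"ry":0,"rz":0},
], jaw=45)

```text
clock: 11.92
tcp_pos: [0.4423, 0.0002, 0.0119]
orientation: [-3.135, -0.191, 0.004]
contact_force: [0.5, -0.8, 0.1]
grip_width: 0.0452
gripper_force: 0.0
```

send_rows([
  {"dx":0,"dy":0,"dz":0,"rx":0,"ry":0,"rz":0},
  {"dx":0,"dy":0,"dz":0,"rx":0,"ry":0,"rz":0},
])

```text
clock: 12.08
tcp_pos: [0.4431, -0.0004, 0.0141]
orientation: [-3.136, -0.188, 0.001]
contact_force: [-0.3, 0.7, 0.4]
grip_width: 0.0454
gripper_force: 0.0
```

send_rows([
  {"dx":0,"dy":0,"dz":0,"rx":0,"ry":0,"rz":0},
  {"dx":0,"dy":0,"dz":0,"rx":0,"ry":0,"rz":0},
  {"dx":0,"dy":0,"dz":0,"rx":0,"ry":0,"rz":0},
  {"dx":0,"dy":0,"dz":0,"rx":0,"ry":0,"rz":0},
  {"dx":0,"dy":0,"dz":0,"rx":0,"ry":0,"rz":0},
], jaw=5)

```text
clock: 12.5
tcp_pos: [0.4437, -0.0003, 0.0154]
orientation: [-3.135, -0.186, -0.004]
contact_force: [-0.3, 0.1, 5.5]
grip_width: 0.0146
gripper_force: 39.1
```

send_rows([
  {"dx":0,"dy":0,"dz":10,"rx":0,"ry":0,"rz":0},
  {"dx":0,"dy":0,"dz":30,"rx":0,"ry":0,"rz":0},
  {"dx":0,"dy":0,"dz":60,"rx":0,"ry":0,"rz":0},
  {"dx":0,"dy":0,"dz":90,"rx":0,"ry":0,"rz":0},
  {"dx":0,"dy":0,"dz":100,"rx":0,"ry":0,"rz":0},
])

```text
clock: 12.92
tcp_pos: [0.4442, -0.0008, 0.1176]
orientation: [-3.135, -0.185, -0.007]
contact_force: [0.1, 0.3, -0.6]
grip_width: 0.015
gripper_force: 39.5
```

```bash
python3 obs.py
python3 - <<'E'
from h import *
f=grab('wrist'); cv2.imwrite('pics/w5.png',f['frame'])
E
```

```text
t 12.92 tcp [ 0.4442 -0.0008  0.1176] yaw_y -83.2 z [ 0.004  0.001 -1.   ] grip 0.015 39.5 F [ 0.1  0.3 -0.6] j [-0.89  0.42  0.93  2.25 -0.53  0.7  -1.04]
```

View pics/w5.png

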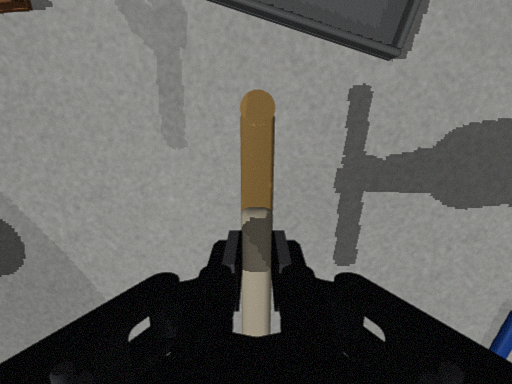

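The knife is held level and centred in the jaws, with the blade pointing up the image. I'll turn it by 73° and carry it to the grey tray.

send_rows([
  {"dx":21,"dy":-1,"dz":0,"rx":0,"ry":0,"rz":6.6},
  {"dx":42,"dy":-2,"dz":0,"rx":0,"ry":0,"rz":13.2},
  {"dx":63,"dy":-3,"dz":0,"rx":0,"ry":0,"rz":19.8},
  {"dx":84,"dy":-4,"dz":0,"rx":0,"ry":0,"rz":26.4},
  {"dx":105,"dy":-5,"dz":0,"rx":0,"ry":0,"rz":33},
])

```text
clock: 13.38
tcp_pos: [0.5484, -0.0052, 0.114]
orientation: [-2.95, -1.078, -0.0]
contact_force: [0.5, -0.3, -1.1]
grip_width: 0.0146
gripper_force: 39.4
```

send_rows([
  {"dx":21,"dy":-1,"dz":0,"rx":0,"ry":0,"rz":6.6},
  {"dx":42,"dy":-2,"dz":0,"rx":0,"ry":0,"rz":13.2},
  {"dx":63,"dy":-3,"dz":0,"rx":0,"ry":0,"rz":19.8},
  {"dx":84,"dy":-4,"dz":0,"rx":0,"ry":0,"rz":26.4},
  {"dx":105,"dy":-4,"dz":0,"rx":0,"ry":0,"rz":33},
])

```text
clock: 13.8
tcp_pos: [0.6533, -0.0096, 0.1138]
orientation: [-2.523, -1.871, 0.0]
contact_force: [-0.2, 0.7, -0.5]
grip_width: 0.0144
gripper_force: 39.4
```

send_rows([
  {"dx":20,"dy":0,"dz":0,"rx":0,"ry":0,"rz":6.6},
  {"dx":25,"dy":0,"dz":0,"rx":0,"ry":0,"rz":7},
  {"dx":25,"dy":0,"dz":-20,"rx":0,"ry":0,"rz":7},
  {"dx":25,"dy":0,"dz":-45,"rx":0,"ry":0,"rz":7},
  {"dx":25,"dy":0,"dz":-65,"rx":0,"ry":0,"rz":7},
])

```text
clock: 14.22
tcp_pos: [0.6767, -0.0093, 0.0478]
orientation: [-2.412, -2.011, 0.001]
contact_force: [-0.2, -0.1, -1.0]
grip_width: 0.0146
gripper_force: 39.4
```

```bash
python3 obs.py
python3 - <<'E'
from h import *
f=grab('wrist'); cv2.imwrite('pics/w6.png',f['frame'])
E
```

```text
t 14.22 tcp [ 0.6767 -0.0093  0.0478] yaw_y -10.4 z [-0.001  0.001 -1.   ] grip 0.0146 39.4 F [-0.2 -0.1 -1. ] j [-0.37  0.74  0.43  1.7  -0.41  0.79  0.07]
```

View pics/w6.png

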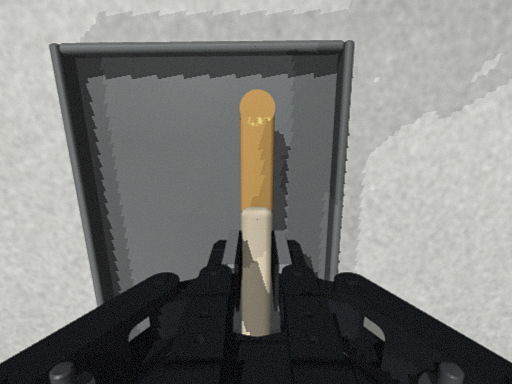

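The knife is aligned with the tray and sits right of centre in its far half. Lowering.

send_rows([
  {"dx":0,"dy":0,"dz":-12,"rx":0,"ry":0,"rz":0},
  {"dx":0,"dy":0,"dz":-22,"rx":0,"ry":0,"rz":0},
  {"dx":0,"dy":0,"dz":-26,"rx":0,"ry":0,"rz":0},
  {"dx":0,"dy":0,"dz":-28,"rx":0,"ry":0,"rz":0},
  {"dx":0,"dy":0,"dz":-28,"rx":0,"ry":0,"rz":0},
])

```text
clock: 14.68
tcp_pos: [0.6778, -0.0097, 0.0215]
orientation: [2.411, 2.014, 0.0]
contact_force: [-0.3, -0.1, -1.0]
grip_width: 0.0148
gripper_force: 39.4
```

```bash
python3 obs.py
```

```text
t 14.68 tcp [ 0.6778 -0.0097  0.0215] yaw_y -10.2 z [ 0. -0. -1.] grip 0.0148 39.4 F [-0.3 -0.1 -1. ] j [-0.36  0.77  0.42  1.71 -0.43  0.75  0.09]
```

send_rows([
  {"dx":0,"dy":0,"dz":-1,"rx":0,"ry":0,"rz":0},
  {"dx":0,"dy":0,"dz":-2,"rx":0,"ry":0,"rz":0},
  {"dx":0,"dy":0,"dz":-2,"rx":0,"ry":0,"rz":0},
])

```text
clock: 14.93
tcp_pos: [0.6784, -0.0098, 0.0205]
orientation: [2.41, 2.014, 0.002]
contact_force: [-1.0, -0.4, 3.7]
grip_width: 0.0148
gripper_force: 39.9
```

send_rows([
  {"dx":0,"dy":0,"dz":0.5,"rx":0,"ry":0,"rz":0},
  {"dx":0,"dy":0,"dz":1,"rx":0,"ry":0,"rz":0},
  {"dx":0,"dy":0,"dz":1,"rx":0,"ry":0,"rz":0},
  {"dx":0,"dy":0,"dz":1,"rx":0,"ry":0,"rz":0},
  {"dx":0,"dy":0,"dz":1,"rx":0,"ry":0,"rz":0},
], jaw=35)

```text
clock: 15.35
tcp_pos: [0.6777, -0.0097, 0.0202]
orientation: [-2.411, -2.015, 0.0]
contact_force: [-0.2, 0.4, 0.0]
grip_width: 0.0352
gripper_force: 0.0
```

send_rows([
  {"dx":0,"dy":0,"dz":15,"rx":0,"ry":0,"rz":0},
  {"dx":0,"dy":0,"dz":45,"rx":0,"ry":0,"rz":0},
  {"dx":0,"dy":0,"dz":80,"rx":0,"ry":0,"rz":0},
  {"dx":-10,"dy":-8,"dz":115,"rx":0,"ry":0,"rz":-6},
  {"dx":-36,"dy":-28,"dz":130,"rx":0,"ry":0,"rz":-12},
])

```text
clock: 15.77
tcp_pos: [0.6468, -0.0346, 0.1561]
orientation: [2.604, 1.75, 0.015]
contact_force: [1.1, -1.1, 0.7]
grip_width: 0.0352
gripper_force: 0.0
```

send_rows([
  {"dx":-28,"dy":-22,"dz":0,"rx":0,"ry":0,"rz":-6.5},
  {"dx":-56,"dy":-44,"dz":0,"rx":0,"ry":0,"rz":-13},
  {"dx":-84,"dy":-66,"dz":0,"rx":0,"ry":0,"rz":-19.5},
  {"dx":-112,"dy":-88,"dz":0,"rx":0,"ry":0,"rz":-26},
  {"dx":-140,"dy":-110,"dz":0,"rx":0,"ry":0,"rz":-32.5},
], jaw=50)

```text
clock: 16.18
tcp_pos: [0.5004, -0.1485, 0.1513]
orientation: [-2.996, -0.943, -0.003]
contact_force: [0.4, 0.1, -1.1]
grip_width: 0.0504
gripper_force: 0.0
```

send_rows([
  {"dx":-28,"dy":-20,"dz":0,"rx":0,"ry":0,"rz":-6.5},
  {"dx":-56,"dy":-40,"dz":0,"rx":0,"ry":0,"rz":-13},
  {"dx":-84,"dy":-60,"dz":0,"rx":0,"ry":0,"rz":-19.5},
  {"dx":-112,"dy":-80,"dz":0,"rx":0,"ry":0,"rz":-26},
  {"dx":-140,"dy":-100,"dz":0,"rx":0,"ry":0,"rz":-32.5},
])

```text
clock: 16.6
tcp_pos: [0.3605, -0.2483, 0.1511]
orientation: [-3.14, -0.067, -0.003]
contact_force: [0.3, -0.7, -0.7]
grip_width: 0.0498
gripper_force: 0.0
```

send_rows([
  {"dx":-10,"dy":-10,"dz":0,"rx":0,"ry":0,"rz":-6},
  {"dx":-22,"dy":-18,"dz":0,"rx":0,"ry":0,"rz":-10},
  {"dx":-22,"dy":-18,"dz":0,"rx":0,"ry":0,"rz":-10},
  {"dx":-22,"dy":-18,"dz":0,"rx":0,"ry":0,"rz":-10},
])

```text
clock: 16.93
tcp_pos: [0.3397, -0.2659, 0.1509]
orientation: [-3.135, 0.198, -0.002]
contact_force: [0.1, 0.7, -0.3]
grip_width: 0.05
gripper_force: 0.0
```

```bash
python3 obs.py; python3 cut.py spoon .32 -.266 pics/w7.png;python3 - <<'E'
from h import *
f=grab('scene'); cv2.imwrite('pics/s7.png',f['frame'])
E
```

```text
t 16.93 tcp [ 0.3397 -0.2659  0.1509] yaw_y -97.2 z [ 0.001  0.001 -1.   ] grip 0.05 0.0 F [ 0.1  0.7 -0.3] j [-0.35  0.34  1.06  2.25 -0.43  0.77 -0.7 ]
spoon 1113 z 0.0132 ((0.3136323392391205, -0.26112058758735657), (0.013020443730056286, 0.08321557939052582), 82.4053726196289) xends [ 0.2719766 -0.2591755] [ 0.35554934 -0.2610814 ] px 248 261 169 250
```

View pics/w7.png

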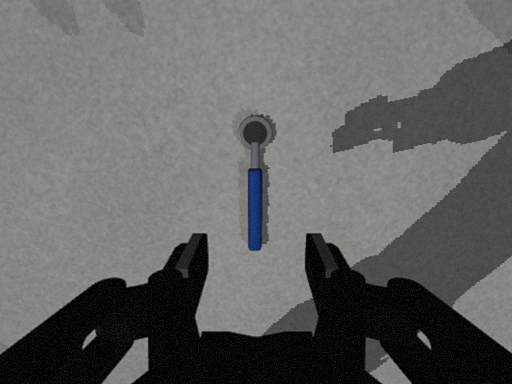

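The spoon lies vertical at u≈255, bowl at (255,132) and handle from row 169 to 250, aligned with the jaw gap. Its origin is about (0.3365, −0.2655).

send_rows([
  {"dx":-3,"dy":0,"dz":-35,"rx":0,"ry":0,"rz":0},
  {"dx":-3,"dy":0,"dz":-70,"rx":0,"ry":0,"rz":0},
  {"dx":-3,"dy":0,"dz":-100,"rx":0,"ry":0,"rz":0},
  {"dx":-3,"dy":0,"dz":-124,"rx":0,"ry":0,"rz":0},
  {"dx":-3,"dy":0,"dz":-136,"rx":0,"ry":0,"rz":0},
], jaw=45)

```text
clock: 17.45
tcp_pos: [0.3367, -0.2641, 0.0118]
orientation: [-3.134, 0.193, 0.004]
contact_force: [0.3, -0.9, 1.0]
grip_width: 0.0452
gripper_force: 0.0
```

send_rows([
  {"dx":0,"dy":0,"dz":0,"rx":0,"ry":0,"rz":0},
  {"dx":0,"dy":0,"dz":0,"rx":0,"ry":0,"rz":0},
])

```text
clock: 17.62
tcp_pos: [0.3371, -0.2653, 0.0141]
orientation: [-3.135, 0.195, 0.001]
contact_force: [0.7, 0.3, 1.4]
grip_width: 0.0447
gripper_force: 0.0
```

send_rows([
  {"dx":0,"dy":0,"dz":0,"rx":0,"ry":0,"rz":0},
  {"dx":0,"dy":0,"dz":0,"rx":0,"ry":0,"rz":0},
  {"dx":0,"dy":0,"dz":0,"rx":0,"ry":0,"rz":0},
  {"dx":0,"dy":0,"dz":0,"rx":0,"ry":0,"rz":0},
  {"dx":0,"dy":0,"dz":0,"rx":0,"ry":0,"rz":0},
], jaw=5)

```text
clock: 18.03
tcp_pos: [0.3377, -0.2659, 0.0154]
orientation: [3.135, -0.197, 0.004]
contact_force: [-0.5, 1.3, 6.4]
grip_width: 0.0128
gripper_force: 40.6
```

send_rows([
  {"dx":0,"dy":0,"dz":10,"rx":0,"ry":0,"rz":0},
  {"dx":0,"dy":0,"dz":30,"rx":0,"ry":0,"rz":0},
  {"dx":0,"dy":0,"dz":60,"rx":0,"ry":0,"rz":0},
  {"dx":0,"dy":0,"dz":90,"rx":0,"ry":0,"rz":0},
  {"dx":0,"dy":0,"dz":100,"rx":0,"ry":0,"rz":0},
])

```text
clock: 18.45
tcp_pos: [0.3378, -0.2667, 0.1175]
orientation: [3.134, -0.199, 0.007]
contact_force: [0.5, -1.0, -0.1]
grip_width: 0.0124
gripper_force: 39.8
```

```bash
python3 obs.py
python3 - <<'E'
from h import *
f=grab('wrist'); g=grab('scene'); cv2.imwrite('pics/w8.png',np.hstack([cv2.resize(f['frame'],(400,300)),cv2.resize(g['frame'][120:270,170:370],(400,300))]))
E
```

```text
t 18.45 tcp [ 0.3378 -0.2667  0.1175] yaw_y -97.3 z [ 0.004 -0.001 -1.   ] grip 0.0124 39.8 F [ 0.5 -1.  -0.1] j [-0.26  0.4   0.97  2.28 -0.53  0.69 -0.61]
```

View pics/w8.png

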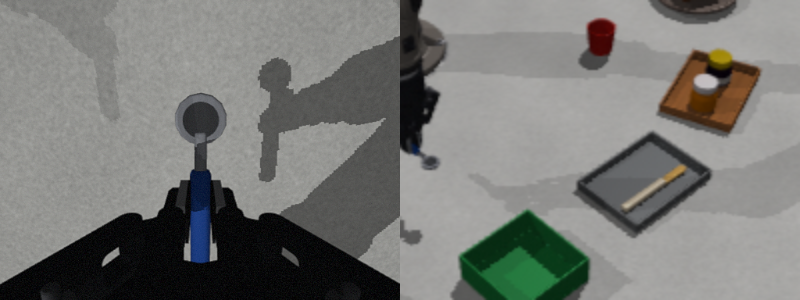

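The spoon is held level. In the scene crop both jars stand in the wooden tray and the knife lies flat in the grey tray. Carrying the spoon over.

send_rows([
  {"dx":22,"dy":20,"dz":0,"rx":0,"ry":0,"rz":6.7},
  {"dx":44,"dy":40,"dz":0,"rx":0,"ry":0,"rz":13.4},
  {"dx":66,"dy":60,"dz":0,"rx":0,"ry":0,"rz":20.1},
  {"dx":88,"dy":80,"dz":0,"rx":0,"ry":0,"rz":26.8},
  {"dx":110,"dy":100,"dz":0,"rx":0,"ry":0,"rz":33.5},
])

```text
clock: 18.97
tcp_pos: [0.4471, -0.164, 0.1136]
orientation: [-3.056, -0.723, 0.001]
contact_force: [1.0, -0.7, -0.5]
grip_width: 0.0126
gripper_force: 39.8
```

send_rows([
  {"dx":22,"dy":20,"dz":0,"rx":0,"ry":0,"rz":6.7},
  {"dx":44,"dy":40,"dz":0,"rx":0,"ry":0,"rz":13.4},
  {"dx":66,"dy":60,"dz":0,"rx":0,"ry":0,"rz":20.1},
  {"dx":88,"dy":80,"dz":0,"rx":0,"ry":0,"rz":26.8},
  {"dx":110,"dy":100,"dz":0,"rx":0,"ry":0,"rz":33.5},
])

```text
clock: 19.38
tcp_pos: [0.5569, -0.064, 0.1132]
orientation: [-2.717, -1.573, 0.001]
contact_force: [-0.0, -0.3, -0.6]
grip_width: 0.0127
gripper_force: 39.8
```

send_rows([
  {"dx":22,"dy":20,"dz":0,"rx":0,"ry":0,"rz":6.7},
  {"dx":44,"dy":42,"dz":0,"rx":0,"ry":0,"rz":13.4},
  {"dx":66,"dy":65,"dz":0,"rx":0,"ry":0,"rz":20},
  {"dx":66,"dy":65,"dz":-15,"rx":0,"ry":0,"rz":20},
  {"dx":66,"dy":65,"dz":-40,"rx":0,"ry":0,"rz":20},
])

```text
clock: 19.8
tcp_pos: [0.6255, 0.0022, 0.0748]
orientation: [2.405, 2.019, 0.008]
contact_force: [-0.0, -1.6, -1.0]
grip_width: 0.0127
gripper_force: 39.8
```

send_rows([
  {"dx":0,"dy":0,"dz":-20,"rx":0,"ry":0,"rz":0},
  {"dx":0,"dy":0,"dz":-20,"rx":0,"ry":0,"rz":0},
])

```text
clock: 19.97
tcp_pos: [0.619, 0.0, 0.0493]
orientation: [-2.405, -2.012, 0.01]
contact_force: [-0.2, -0.0, -0.4]
grip_width: 0.0128
gripper_force: 39.8
```

```bash
python3 obs.py
python3 - <<'E'
from h import *
f=grab('wrist'); cv2.imwrite('pics/w9.png',f['frame'])
E
```

```text
t 19.97 tcp [0.619  0.     0.0493] yaw_y -10.2 z [-0.008  0.    -1.   ] grip 0.0128 39.8 F [-0.2 -0.  -0.4] j [-0.4   0.66  0.42  1.85 -0.39  0.72  0.05]
```

View pics/w9.png

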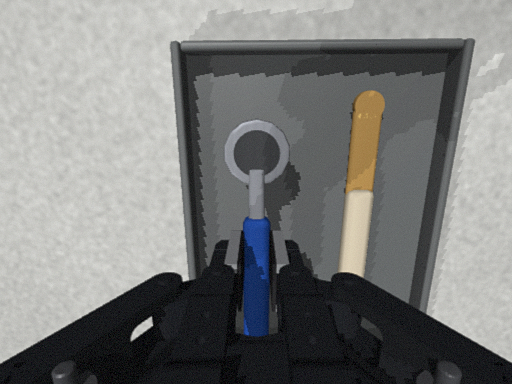

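The spoon is parallel to the knife, clear of it and inside the tray walls. Lowering.

send_rows([
  {"dx":0,"dy":0,"dz":-18,"rx":0,"ry":0,"rz":0},
  {"dx":0,"dy":0,"dz":-28,"rx":0,"ry":0,"rz":0},
  {"dx":0,"dy":0,"dz":-33,"rx":0,"ry":0,"rz":0},
  {"dx":0,"dy":0,"dz":-35,"rx":0,"ry":0,"rz":0},
  {"dx":0,"dy":0,"dz":-35,"rx":0,"ry":0,"rz":0},
])

```text
clock: 20.43
tcp_pos: [0.6225, -0.0007, 0.0204]
orientation: [-2.41, -2.014, -0.0]
contact_force: [-2.8, 0.2, 5.0]
grip_width: 0.0128
gripper_force: 40.3
```

```bash
python3 obs.py
```

```text
t 20.43 tcp [ 0.6225 -0.0007  0.0204] yaw_y -10.2 z [-0.     0.001 -1.   ] grip 0.0128 40.3 F [-2.8  0.2  5. ] j [-0.38  0.7   0.39  1.85 -0.41  0.67  0.07]
```

send_rows([
  {"dx":0,"dy":0,"dz":0.5,"rx":0,"ry":0,"rz":0},
  {"dx":0,"dy":0,"dz":1,"rx":0,"ry":0,"rz":0},
  {"dx":0,"dy":0,"dz":1,"rx":0,"ry":0,"rz":0},
  {"dx":0,"dy":0,"dz":1,"rx":0,"ry":0,"rz":0},
  {"dx":0,"dy":0,"dz":1,"rx":0,"ry":0,"rz":0},
], jaw=32)

```text
clock: 20.85
tcp_pos: [0.6228, -0.0007, 0.0204]
orientation: [2.41, 2.015, 0.0]
contact_force: [0.5, 1.2, -0.3]
grip_width: 0.032
gripper_force: 0.0
```

send_rows([
  {"dx":0,"dy":0,"dz":15,"rx":0,"ry":0,"rz":0},
  {"dx":0,"dy":0,"dz":45,"rx":0,"ry":0,"rz":0},
  {"dx":0,"dy":0,"dz":80,"rx":0,"ry":0,"rz":0},
  {"dx":-10,"dy":10,"dz":115,"rx":0,"ry":0,"rz":2},
  {"dx":-30,"dy":30,"dz":130,"rx":0,"ry":0,"rz":6},
])

```text
clock: 21.27
tcp_pos: [0.5964, 0.0262, 0.1549]
orientation: [2.301, 2.13, 0.008]
contact_force: [1.4, -0.7, 0.8]
grip_width: 0.0319
gripper_force: 0.0
```

send_rows([
  {"dx":-24,"dy":24,"dz":0,"rx":0,"ry":0,"rz":4},
  {"dx":-48,"dy":48,"dz":0,"rx":0,"ry":0,"rz":8},
  {"dx":-72,"dy":72,"dz":0,"rx":0,"ry":0,"rz":12},
  {"dx":-96,"dy":97,"dz":0,"rx":0,"ry":0,"rz":16},
  {"dx":-120,"dy":122,"dz":0,"rx":0,"ry":0,"rz":20},
], jaw=85)

```text
clock: 21.68
tcp_pos: [0.4714, 0.1521, 0.1505]
orientation: [1.892, 2.508, 0.001]
contact_force: [0.3, 0.5, -0.1]
grip_width: 0.0847
gripper_force: 0.0
```

send_rows([
  {"dx":-24,"dy":25,"dz":0,"rx":0,"ry":0,"rz":4.4},
  {"dx":-48,"dy":50,"dz":0,"rx":0,"ry":0,"rz":8.8},
  {"dx":-72,"dy":75,"dz":0,"rx":0,"ry":0,"rz":13.2},
  {"dx":-96,"dy":100,"dz":0,"rx":0,"ry":0,"rz":17.6},
  {"dx":-120,"dy":124,"dz":0,"rx":0,"ry":0,"rz":22},
])

```text
clock: 22.1
tcp_pos: [0.3514, 0.2764, 0.1505]
orientation: [1.377, 2.823, 0.001]
contact_force: [-0.3, 0.4, 0.1]
grip_width: 0.0853
gripper_force: 0.0
```

send_rows([
  {"dx":0,"dy":0,"dz":0,"rx":0,"ry":0,"rz":0},
  {"dx":0,"dy":0,"dz":0,"rx":0,"ry":0,"rz":0},
])

```text
clock: 22.27
tcp_pos: [0.3515, 0.2766, 0.1504]
orientation: [-1.377, -2.823, -0.001]
contact_force: [0.7, 0.5, -0.8]
grip_width: 0.0849
gripper_force: 0.0
```

```bash
python3 obs.py
python3 - <<'E'
from h import *
f=grab('wrist'); g=grab('scene'); cv2.imwrite('pics/w10.png',np.hstack([cv2.resize(f['frame'],(400,300)),cv2.resize(g['frame'][120:270,170:370],(400,300))]))
P=cloud(f); q=P[(P[...,2]>.05)&(P[...,2]<.068)&(np.hypot(P[...,0]-.352,P[...,1]-.275)<.05)]
print(len(q),cv2.minEnclosingCircle(q[:,:2].astype(np.float32)))
E
```

```text
t 22.27 tcp [0.3515 0.2766 0.1504] yaw_y 38.0 z [-0.     0.001 -1.   ] grip 0.0849 0.0 F [ 0.7  0.5 -0.8] j [-1.01  0.23  0.23  2.18 -0.08  0.74 -0.06]
1373 ((0.3534187376499176, 0.27874523401260376), 0.03096184693276882)
```

View pics/w10.png

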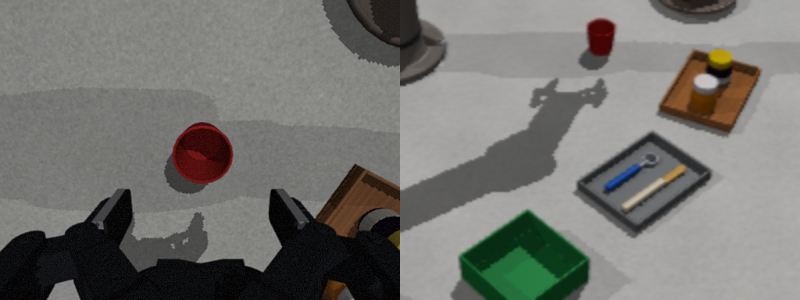

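Spoon and knife lie side by side in the grey tray. The pot rim is at (203,155), centred between the jaws, at (0.353, 0.277). Descending with a light grip.

send_rows([
  {"dx":1.5,"dy":0.5,"dz":-30,"rx":0,"ry":0,"rz":0},
  {"dx":1.5,"dy":0.5,"dz":-60,"rx":0,"ry":0,"rz":0},
  {"dx":1.5,"dy":0.5,"dz":-90,"rx":0,"ry":0,"rz":0},
  {"dx":1.5,"dy":0.5,"dz":-114,"rx":0,"ry":0,"rz":0},
  {"dx":1.5,"dy":0.5,"dz":-114,"rx":0,"ry":0,"rz":0},
])

```text
clock: 22.78
tcp_pos: [0.3533, 0.2725, 0.0328]
orientation: [-1.387, -2.818, 0.011]
contact_force: [1.4, -0.6, 0.6]
grip_width: 0.0848
gripper_force: 0.0
```

send_rows([
  {"dx":0,"dy":0,"dz":0,"rx":0,"ry":0,"rz":0},
  {"dx":0,"dy":0,"dz":0,"rx":0,"ry":0,"rz":0},
  {"dx":0,"dy":0,"dz":0,"rx":0,"ry":0,"rz":0},
  {"dx":0,"dy":0,"dz":0,"rx":0,"ry":0,"rz":0},
  {"dx":0,"dy":0,"dz":0,"rx":0,"ry":0,"rz":0},
], jaw=40, newtons=25)

```text
clock: 23.2
tcp_pos: [0.3553, 0.2764, 0.0378]
orientation: [1.383, 2.82, 0.005]
contact_force: [0.5, -1.4, 7.1]
grip_width: 0.0611
gripper_force: 27.5
```

send_rows([
  {"dx":0,"dy":0,"dz":10,"rx":0,"ry":0,"rz":0},
  {"dx":0,"dy":0,"dz":30,"rx":0,"ry":0,"rz":0},
  {"dx":0,"dy":0,"dz":60,"rx":0,"ry":0,"rz":0},
  {"dx":0,"dy":0,"dz":90,"rx":0,"ry":0,"rz":0},
  {"dx":0,"dy":0,"dz":124,"rx":0,"ry":0,"rz":0},
])

```text
clock: 23.62
tcp_pos: [0.3536, 0.2752, 0.162]
orientation: [-1.383, -2.821, 0.001]
contact_force: [0.8, 0.3, -1.3]
grip_width: 0.0608
gripper_force: 27.4
```

```bash
python3 obs.py
python3 - <<'E'
from h import *
f=grab('wrist'); g=grab('scene'); cv2.imwrite('pics/w11.png',np.hstack([cv2.resize(f['frame'],(400,300)),cv2.resize(g['frame'][60:210,170:370],(400,300))]))
E
```

```text
t 23.62 tcp [0.3536 0.2752 0.162 ] yaw_y 37.8 z [-0.001 -0.001 -1.   ] grip 0.0608 27.4 F [ 0.8  0.3 -1.3] j [-1.02  0.21  0.25  2.17 -0.07  0.77 -0.06]
```

View pics/w11.png

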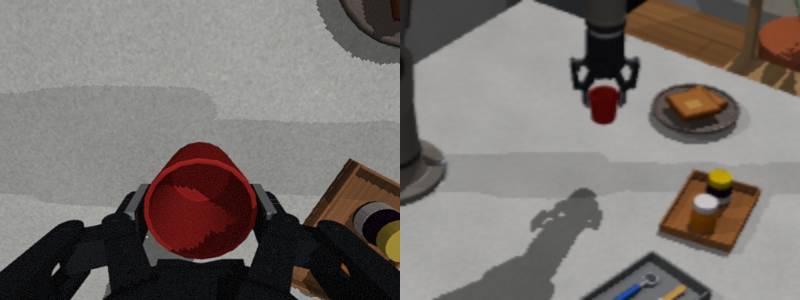

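The pot is held firm and upright. Both jars are still standing and the plate is untouched. Moving to the bin.

send_rows([
  {"dx":20,"dy":-35,"dz":0,"rx":0,"ry":0,"rz":-3},
  {"dx":40,"dy":-71,"dz":0,"rx":0,"ry":0,"rz":-6},
  {"dx":58,"dy":-107,"dz":0,"rx":0,"ry":0,"rz":-9},
  {"dx":75,"dy":-144,"dz":0,"rx":0,"ry":0,"rz":-12},
  {"dx":92,"dy":-181,"dz":0,"rx":0,"ry":0,"rz":-15},
])

```text
clock: 24.13
tcp_pos: [0.4464, 0.0931, 0.1607]
orientation: [-1.742, -2.615, -0.001]
contact_force: [0.9, 0.5, -1.2]
grip_width: 0.0606
gripper_force: 27.4
```

send_rows([
  {"dx":16,"dy":-37,"dz":0,"rx":0,"ry":0,"rz":-3},
  {"dx":32,"dy":-74,"dz":0,"rx":0,"ry":0,"rz":-6},
  {"dx":48,"dy":-111,"dz":0,"rx":0,"ry":0,"rz":-9},
  {"dx":64,"dy":-148,"dz":0,"rx":0,"ry":0,"rz":-12},
  {"dx":80,"dy":-184,"dz":0,"rx":0,"ry":0,"rz":-15},
])

```text
clock: 24.55
tcp_pos: [0.5263, -0.0911, 0.1606]
orientation: [-2.069, -2.364, -0.001]
contact_force: [0.7, 1.0, 0.7]
grip_width: 0.0608
gripper_force: 27.4
```

send_rows([
  {"dx":15,"dy":-37,"dz":0,"rx":0,"ry":0,"rz":-3},
  {"dx":30,"dy":-74,"dz":0,"rx":0,"ry":0,"rz":-6},
  {"dx":45,"dy":-111,"dz":0,"rx":0,"ry":0,"rz":-9},
  {"dx":60,"dy":-148,"dz":0,"rx":0,"ry":0,"rz":-12},
  {"dx":75,"dy":-184,"dz":0,"rx":0,"ry":0,"rz":-15},
])

```text
clock: 24.97
tcp_pos: [0.6014, -0.2748, 0.1603]
orientation: [-2.359, -2.074, -0.0]
contact_force: [1.3, 0.6, -0.3]
grip_width: 0.0609
gripper_force: 27.4
```

send_rows([
  {"dx":15,"dy":-36,"dz":0,"rx":0,"ry":0,"rz":-3},
  {"dx":15,"dy":-36,"dz":0,"rx":0,"ry":0,"rz":-3},
  {"dx":15,"dy":-36,"dz":0,"rx":0,"ry":0,"rz":-3},
])

```text
clock: 25.22
tcp_pos: [0.6155, -0.312, 0.16]
orientation: [2.414, 2.01, -0.002]
contact_force: [0.7, 1.3, -0.3]
grip_width: 0.0609
gripper_force: 27.4
```

```bash
python3 obs.py
```

```text
t 25.22 tcp [ 0.6155 -0.312   0.16  ] yaw_y -10.4 z [-0.001 -0.001 -1.   ] grip 0.0609 27.4 F [ 0.7  1.3 -0.3] j [-0.01  0.64  0.58  1.62 -0.4   1.    0.52]
```

send_rows([
  {"dx":0,"dy":2,"dz":-30,"rx":0,"ry":0,"rz":0},
  {"dx":0,"dy":2,"dz":-60,"rx":0,"ry":0,"rz":0},
  {"dx":0,"dy":2,"dz":-90,"rx":0,"ry":0,"rz":0},
  {"dx":0,"dy":2,"dz":-110,"rx":0,"ry":0,"rz":0},
  {"dx":0,"dy":2,"dz":-116,"rx":0,"ry":0,"rz":0},
])

```text
clock: 25.63
tcp_pos: [0.6138, -0.3034, 0.0414]
orientation: [-2.402, -2.012, 0.002]
contact_force: [-12.3, 9.7, 33.4]
grip_width: 0.0609
gripper_force: 29.3
```

send_rows([
  {"dx":0,"dy":0,"dz":-1,"rx":0,"ry":0,"rz":0},
  {"dx":0,"dy":0,"dz":-2,"rx":0,"ry":0,"rz":0},
  {"dx":0,"dy":0,"dz":-3,"rx":0,"ry":0,"rz":0},
])

```text
clock: 25.88
tcp_pos: [0.6167, -0.3064, 0.0421]
orientation: [2.409, 2.016, 0.002]
contact_force: [-0.2, -0.1, 0.8]
grip_width: 0.0613
gripper_force: 27.5
```

send_rows([
  {"dx":0,"dy":0,"dz":1,"rx":0,"ry":0,"rz":0},
  {"dx":0,"dy":0,"dz":1,"rx":0,"ry":0,"rz":0},
  {"dx":0,"dy":0,"dz":1,"rx":0,"ry":0,"rz":0},
  {"dx":0,"dy":0,"dz":1,"rx":0,"ry":0,"rz":0},
  {"dx":0,"dy":0,"dz":1,"rx":0,"ry":0,"rz":0},
], jaw=82)

```text
clock: 26.3
tcp_pos: [0.6163, -0.3072, 0.0425]
orientation: [2.41, 2.014, 0.0]
contact_force: [1.1, 0.1, -0.7]
grip_width: 0.082
gripper_force: 0.0
```

send_rows([
  {"dx":0,"dy":0,"dz":20,"rx":0,"ry":0,"rz":0},
  {"dx":0,"dy":0,"dz":50,"rx":0,"ry":0,"rz":0},
  {"dx":0,"dy":0,"dz":90,"rx":0,"ry":0,"rz":0},
  {"dx":0,"dy":0,"dz":130,"rx":0,"ry":0,"rz":0},
  {"dx":0,"dy":0,"dz":170,"rx":0,"ry":0,"rz":0},
])

```text
clock: 26.72
tcp_pos: [0.6157, -0.3072, 0.2139]
orientation: [-2.411, -2.014, 0.001]
contact_force: [0.4, -0.2, 0.2]
grip_width: 0.0821
gripper_force: 0.0
```

send_rows([
  {"dx":-25,"dy":0,"dz":0,"rx":0,"ry":0,"rz":0},
  {"dx":-50,"dy":0,"dz":0,"rx":0,"ry":0,"rz":0},
  {"dx":-75,"dy":0,"dz":0,"rx":0,"ry":0,"rz":0},
  {"dx":-75,"dy":0,"dz":0,"rx":0,"ry":0,"rz":0},
  {"dx":-75,"dy":0,"dz":0,"rx":0,"ry":0,"rz":0},
])

```text
clock: 27.13
tcp_pos: [0.5399, -0.3076, 0.2128]
orientation: [-2.413, -2.012, -0.001]
contact_force: [0.5, 0.6, 1.2]
grip_width: 0.0817
gripper_force: 0.0
```

```bash
python3 obs.py
python3 - <<'E'
from h import *
g=grab('scene'); cv2.imwrite('pics/end.png',cv2.resize(g['frame'][60:310,80:380],None,fx=2.4,fy=2.4))
E
```

```text
t 27.13 tcp [ 0.5399 -0.3076  0.2128] yaw_y -10.3 z [ 0.     0.001 -1.   ] grip 0.0817 0.0 F [0.5 0.6 1.2] j [-0.05  0.48  0.64  1.75 -0.33  1.02  0.53]
```

View pics/end.png

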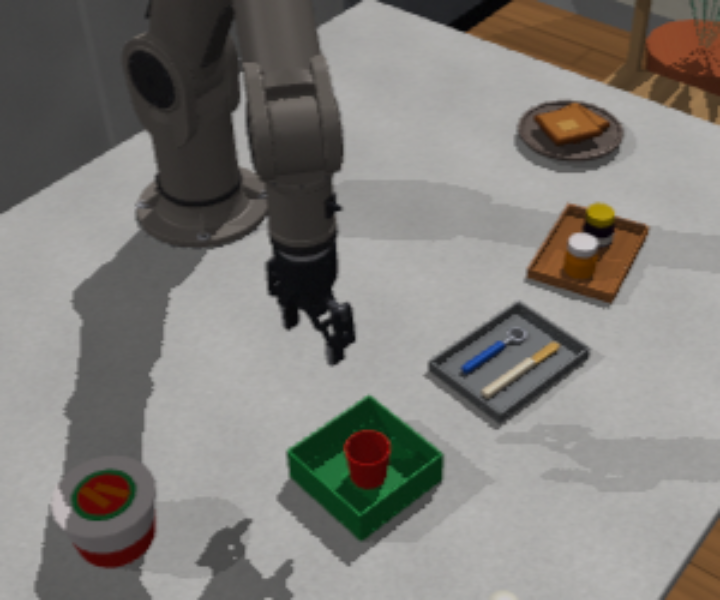

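The final picture shows the pot standing in the green bin at (368,460), the knife and spoon flat in the grey tray, and both jars upright in the wooden tray. The plate and noodle cup are where they were, and the arm is clear of everything.

```bash
python3 -c "
from bench import r
print(r.hand_in())"
```

```text
the job is handed in; nothing more can be done
None
```

The breakfast things are cleared up and handed in at about 27 s: both jars stand in the wooden tray, the knife and spoon lie flat in the grey tray, the yogurt pot is in the green bin, and the plate and noodle cup were left alone.

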